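# Swap two pipe fittings between packing crates and block them in

### The job

The pipe tee and the union nut were packed in each other's crates: swap them, so that the tee lies in the long crate and the nut in the short one, each kept to one end of its crate; the rubber mat is free for putting one down meanwhile. Then fill the gap left in each crate with the wooden block that fits it, the long block beside the tee and the short block beside the nut, so that in the end all four stand flat on the crate floors, as upright as they were at the start.

Things in the scene. Friction and masses are not known exactly. Their poses are not given: they have to be found in the camera images.
- crate_long: The longer of two shallow open wooden packing crates with steel corners. Inside it measures 131 x 64 mm, the walls are 8 mm thick and their tops 10 mm above the bench, the floor is 3 mm thick. Fixed to the bench. Origin: centre of the underside; x along its length, y across, z up. At the start the union nut stands in it.
- crate_short: The shorter of the two shallow open wooden packing crates with steel corners. Inside it measures 84 x 64 mm, the walls are 8 mm thick and their tops 10 mm above the bench, the floor is 3 mm thick. Fixed to the bench. Origin: centre of the underside; x along its length, y across, z up. At the start the pipe tee lies in it.
- mat: Black square rubber mat, 110 x 110 x 3 mm, lying fixed on the bench, empty: the free spot. Origin: centre of the underside, z up.
- pipe_tee: Pale grey threaded pipe tee lying flat, 47 x 51 x 33 mm, 0.14 kg, leaning up to 3 degrees as it lies. Origin: underside, middle of the outline, z up. The straight run lies along its y, from -25 to +26 mm; the branch points to +x and ends at +23 mm; the back of the run is at -24 mm. Its run starts roughly along the crate's length. It can be gripped across x.
- union_nut: Pale grey hexagon union nut standing on its hexagon, bore up, 0.12 kg. Hexagon 36 mm across flats, 41 mm across corners, up to 22 mm high; above it a round collar about 31 mm in diameter, up to 31 mm high. Origin: centre of the underside, z up; flats face +x, -x and every 60 degrees from there.
- block_long: The longer of two brown hardwood blocking pieces. 68 mm along its x, 50 mm along y, 36 mm high, edges rounded. About 0.1 kg. It starts standing on the bench with z up. Origin: centre of the underside.
- block_short: The shorter of the two brown hardwood blocking pieces. 30 mm along its x, 50 mm along y, 36 mm high, edges rounded. About 0.1 kg. It starts standing on the bench with z up. Origin: centre of the underside.
There are look-alikes about, which are no part of the job. What is shaped like the union_nut but blue or red is not meant.

How it is judged (in metres and radians):
At the end, for the whole second after the job is handed in: Tee and long block lie within the walls of the long crate, nut and short block within those of the short crate; each stands on the crate floor (underside less than 5.5 mm above the crate's underside), upright to 0.08 rad (tee 0.12), at rest and released. The fit leaves about 12 mm of play (x of pipe_tee in the frame of crate_long between -0.045 and 0.045 m and y of pipe_tee in the frame of crate_long between -0.022 and 0.022 m and z of each of pipe_tee, block_long in the frame of crate_long below 0.0055 m and angle between pipe_tee's own z axis and vertical below 0.12 rad and linear speed of each of pipe_tee, block_long, union_nut, block_short below 0.02 m/s and x of block_long in the frame of crate_long between -0.033 and 0.033 m and y of block_long in the frame of crate_long between -0.012 and 0.012 m and angle between each of block_long, union_nut, block_short's own z axis and vertical below 0.08 rad and x of union_nut in the frame of crate_short between -0.027 and 0.027 m and y of union_nut in the frame of crate_short between -0.018 and 0.018 m and z of each of union_nut, block_short in the frame of crate_short below 0.0055 m and x of block_short in the frame of crate_short between -0.03 and 0.03 m and y of block_short in the frame of crate_short between -0.012 and 0.012 m); the robot touches nothing.
It also fails if it takes over 118 s, if anything falls off the work surface, if the arm or the gripper's body presses on something with over 40 N, if the wrist force passes 120 N, or if a joint passes its speed limit or range.

### The arm

A 6-joint arm with a two-finger parallel gripper is mounted at the origin on a cart in front of the work surface, level with it; the furniture and walls round the work are solid. World frame = base frame: x ahead of the robot, y to its left, z up, the work surface at z = 0. Lengths are in m, angles in degrees, forces in N, time in s.
With the tool pointing down it reaches from about 0.325 to 0.85 m from the base axis. Payload 15.5 kg.
Tool frame: the origin (TCP) lies at the very end of the fingers, on their centre line; the grasp point (between the pads) lies arm.grip_depth behind it (arm.grip_depth is the distance from the TCP to the grasp point, in m); z points along the fingers, y is the direction in which the jaws open and shut (so a half turn about z gives the same grasp; the last joint's range is limited). The gripper opens to 91 mm and grips with 3 to 60 N. Pads are 32 mm wide; open, the fingers measure 118 mm over their backs; the gripper's body (76 mm by 178 mm) begins 60 mm behind the grasp point.
Start: joints at [-76.289, 28.281, 77.091, -0, 74.628, -5.472], TCP at [0.205, -0.59, 0.214] pointing down, gripper open.
Joint ranges: [-166.48, 166.48], [-47.26, 123.95], [12.59, 153.08], [-70.14, 250.14], [6.76, 159.57], [-176.63, 176.63]. Speed limits (degrees/s): [108.29, 108.29, 147.25, 172.46, 172.46, 172.46].

### API

Orientations are given as a 3x3 rotation matrix whose columns are the frame's x, y, z axes.
In Python, from rig import arm gives the robot as it stands. Calls block until the motion is done:
- arm.move_to(position, orientation): joint-space move of the TCP to a pose.
- arm.move_l(position, orientation=None, feed=0.15): straight line of the TCP; orientation=None keeps the orientation; feed is the mean speed in m/s.
- arm.move_joints(angles): joint-space move.
- arm.grip(opening): finger opening in m; the grip force is fixed at half the most; returns when the fingers have stopped.
- arm.sleep(seconds).
- arm.solve_ik(position, orientation): joint angles nearest the present ones, or None.
- arm.snapshot(name): name is "scene" or "top"; returns the picture (384x512x3 uint8, red, green, blue); there is no depth.
- arm.get_calibration(name): a dict with "intrinsics" (3x3 intrinsics, pixels), "k1" (the pictures are not rectified: a ray, as slopes to the right and down, at radius r is drawn at 1 + k1 r^2 times it, then the intrinsics apply), "cam_to_world" (4x4, takes a point from camera to world coordinates). Camera axes: x right, y down, z forward; pixel columns grow to the right and rows downward; lengths in m; the calibration is good to about 2 mm. A picture is of the moment at which its call begins. get_calibration takes no time and is no camera call.
A pose or a line that the arm cannot do raises arm.Unreachable and nothing moves.
- arm.sign_off(): hands the job in, once; it reports no verdict.
Readings, each from a call of its own:
- arm.current_t(): time.
- arm.current_joint_positions(): joint angles.
- arm.current_dq(): joint speeds.
- arm.current_tau(): joint torques, N m.
- arm.current_ee_pos(): TCP position.
- arm.current_tool_rot(): TCP orientation.
- arm.current_force(): force on the tool from outside, world axes, zero at the start.
- arm.current_torque(): the same for the moment, N m.
- arm.current_width(): finger opening in m.
Only numpy, scipy, OpenCV 4.12 (cv2) and the standard library are available. Lean on these libraries where they do the work, as an engineer would, in place of code of your own. Each camera call takes 0.05 s, during which the arm holds its last target. There are 200 camera calls.

## Working session

There is one attempt and no reset: what is moved stays moved. The work goes in short steps, each a Python script; the robot and the scene stay as the last script left them, time stands still between calls to the robot, and variables do not carry over. Pictures are saved under pics/ and viewed, about 12 in all and at most 16, crops included, and the job is handed in when it is done.

```bash
ls; mkdir -p pics
python3 - <<'E'
from rig import arm
import cv2
for n in("scene","top"):
    p=arm.snapshot(n); cv2.imwrite(f"pics/{n}0.png",p[:,:,::-1])
    c=arm.get_calibration(n); print(n,c)
print(arm.grip_depth,arm.current_t(),arm.current_tool_rot(),arm.current_width())
E
```

```text
pics
scene {'intrinsics': array([[394.83465578,   0.        , 256.2199752 ],
       [  0.        , 394.83465578, 195.13852013],
       [  0.        ,   0.        ,   1.        ]]), 'k1': 0.004478890342325857, 'cam_to_world': array([[-0.86780746, -0.27176193,  0.41599959,  0.12238192],
       [-0.49649489,  0.50805225, -0.70382934,  0.60255561],
       [-0.02007551, -0.81733002, -0.57581994,  0.58775026],
       [ 0.        ,  0.        ,  0.        ,  1.        ]])}
top {'intrinsics': array([[401.51725223,   0.        , 257.72943205],
       [  0.        , 401.51725223, 189.49604762],
       [  0.        ,   0.        ,   1.        ]]), 'k1': -0.03261459198856165, 'cam_to_world': array([[-0.01076287, -0.98461406,  0.17441133,  0.36827169],
       [-0.99970672,  0.01437956,  0.01948612, -0.0555427 ],
       [-0.02169426, -0.17415045, -0.98448006,  0.97748919],
       [ 0.        ,  0.        ,  0.        ,  1.        ]])}
0.0188 0.1 [[ 9.44488613e-01  3.28544061e-01 -2.44337479e-04]
 [ 3.28544133e-01 -9.44488043e-01  1.04336776e-03]
 [ 1.12018456e-04 -1.06572462e-03 -9.99999426e-01]] 0.09097964223822126
```

View pics/top0.png

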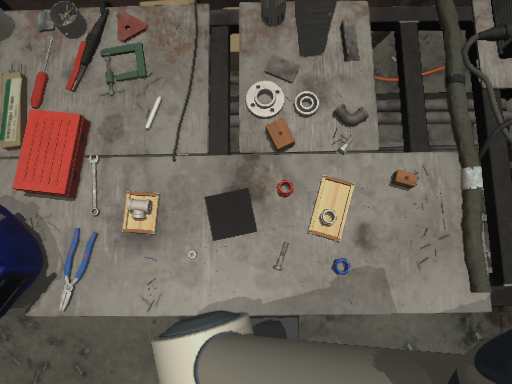

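View pics/scene0.png

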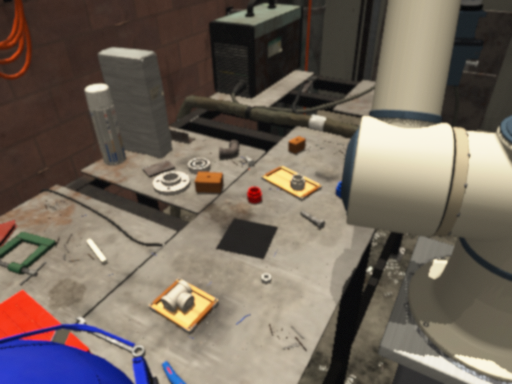

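```bash
cat > h.py <<'E'
from rig import arm
import numpy as np, cv2
C={n:arm.get_calibration(n) for n in("scene","top")}
def dist(c): return np.array([c["k1"],0,0,0,0.])
def ray(n,uv):
    c=C[n]; p=cv2.undistortPoints(np.float64(uv).reshape(-1,1,2),c["intrinsics"],dist(c))[:,0]
    T=c["cam_to_world"]; return T[:3,3],np.c_[p,np.ones(len(p))]@T[:3,:3].T
def w(n,uv,z):
    o,d=ray(n,uv); return (o+d*((z-o[2])/d[:,2])[:,None])[:,:2]
def px(n,P):
    c=C[n]; T=np.linalg.inv(c["cam_to_world"])
    return cv2.projectPoints(np.float64(P).reshape(-1,3),cv2.Rodrigues(T[:3,:3])[0],T[:3,3],c["intrinsics"],dist(c))[0][:,0]
def snap(n,name):
    p=arm.snapshot(n)[:,:,::-1].copy(); cv2.imwrite(f"pics/{name}.png",p); return p
def crop(p,uv,r=32,s=264):
    u,v=map(int,uv); q=cv2.copyMakeBorder(p,r,r,r,r,cv2.BORDER_CONSTANT)[v:v+2*r,u:u+2*r]
    return cv2.resize(q,(s,s),interpolation=cv2.INTER_CUBIC)
E
python3 - <<'E'
from h import *
t=cv2.imread("pics/top0.png"); s=cv2.imread("pics/scene0.png")
T=[(140,212),(329,208),(280,134),(405,178),(286,188),(342,266)]
m=[crop(t,u) for u in T]
cv2.imwrite("pics/m0.png",np.vstack([np.hstack(m[:3]),np.hstack(m[3:])]))
m=[crop(s,u) for u in [(182,304),(292,182),(210,182),(297,145),(255,195),(340,190)]]
cv2.imwrite("pics/m1.png",np.vstack([np.hstack(m[:3]),np.hstack(m[3:])]))
hsv=cv2.cvtColor(t,cv2.COLOR_BGR2HSV)
for u in T+[(231,214),(318,230),(130,200),(322,190),(230,140)]: print(u,hsv[u[1],u[0]],w("top",[u],0.01)[0])
E
```

```text
(140, 212) [ 19  37 174] [0.4879772  0.25224653]
(329, 208) [ 18  98 206] [ 0.49166123 -0.20847437]
(280, 134) [ 10 127  88] [ 0.68017326 -0.09376829]
(405, 178) [ 12 136 101] [ 0.5630141  -0.39772343]
(286, 188) [ 18  33 115] [ 0.54237857 -0.10558598]
(342, 266) [ 19  33 132] [ 0.35317265 -0.23359273]
(231, 214) [18 30 43] [0.48026413 0.0291003 ]
(318, 230) [ 20  93 206] [ 0.43887311 -0.17996217]
(130, 200) [ 20  36 168] [0.51800833 0.27836015]
(322, 190) [ 20  92 196] [ 0.53613301 -0.19325067]
(230, 140) [23 37 55] [0.6667298  0.03179684]
```

View pics/m0.png

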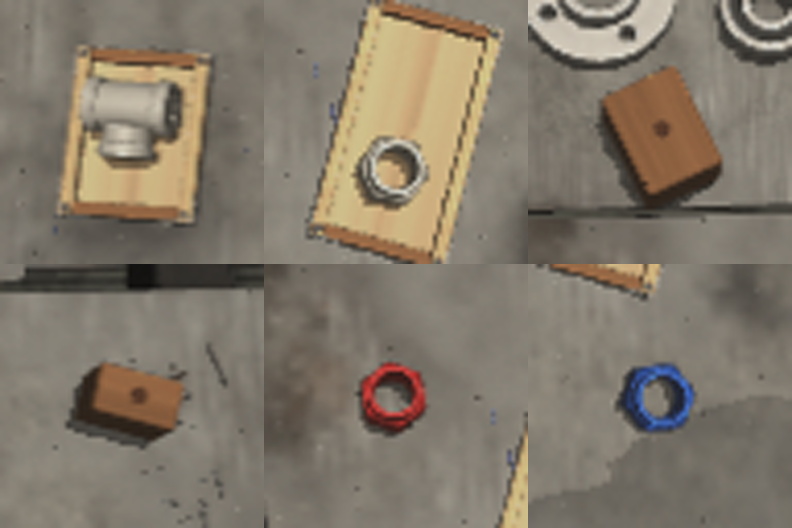

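View pics/m1.png

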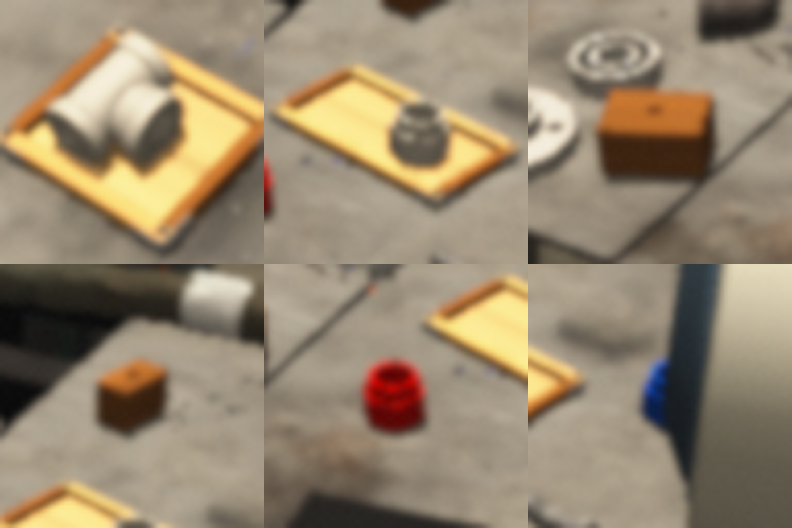

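Identified: three nut-shaped things in the top view. These are the pale grey one at (329,216) standing in the long crate, a red one at (286,188) and a blue one at (342,266). The grey one fits; the coloured ones are excluded, and the crops confirm this. The tee is in the short crate at (140,209), with its run across the crate and not along it, contrary to the description. The blocks are at (280,134) for the long one and (405,178) for the short one.

```bash
cat > seg.py <<'E'
from h import *
def comps(mask,near,r=45,k=3):
    m=np.zeros_like(mask); cv2.circle(m,near,r,255,-1); m=cv2.bitwise_and(m,mask)
    m=cv2.morphologyEx(m,cv2.MORPH_CLOSE,np.ones((k,k),np.uint8))
    cs=cv2.findContours(m,cv2.RETR_EXTERNAL,cv2.CHAIN_APPROX_NONE)[0]
    return max(cs,key=cv2.contourArea)
def rect(n,c,z):
    P=w(n,c[:,0].astype(float),z); (cx,cy),(a,b),t=cv2.minAreaRect(np.float32(P*1000))
    if a<b: a,b,t=b,a,t+90
    t=(t+90)%180-90      # direction of long side in world
    return np.array([cx,cy])/1000,(a+2.4,b+2.4),t
def box(img,n,c,s,t,z,col):
    a=np.radians(t);x=np.array([np.cos(a),np.sin(a)]);y=np.array([-x[1],x[0]])
    P=[np.r_[c+i*s[0]/2*x+j*s[1]/2*y,z] for i,j in((1,1),(1,-1),(-1,-1),(-1,1))]
    cv2.polylines(img,[np.int32(px(n,P)*16)],True,col,1,cv2.LINE_AA,4)
E
python3 - <<'E'
from seg import *
t=cv2.imread("pics/top0.png"); hsv=cv2.cvtColor(t,cv2.COLOR_BGR2HSV)
wood=cv2.inRange(hsv,(5,65,90),(28,255,255)); 
for nm,u,z in(("crS",(140,212),.01),("crL",(329,208),.01)):
    print(nm,rect("top",comps(wood,u,48,3),z))
for nm,u in(("bL",(280,134)),("bS",(405,178))):
  for lo in (60,75,85):
    m=cv2.inRange(hsv,(3,90,lo),(22,255,255)); print(nm,lo,rect("top",comps(m,u,22,3),.036))
print(rect("top",comps(cv2.inRange(hsv,(0,0,0),(180,255,60)),(231,214),40),.003))
for u,r in(((140,209),17),((329,217),11)):
  for smax in (45,60):
    m=cv2.inRange(hsv,(0,0,90 if r>12 else 0),(180,smax,255)); c=comps(m,u,r,3); print(rect("top",c,.0195 if r>12 else .025),cv2.minEnclosingCircle(c))
np.set_printoptions(linewidth=200)
print(hsv[195:228,135,1]);print(hsv[205:228,329,1])
E
```

```text
crS (array([0.4885166 , 0.25186659]), (102.32355346679688, 84.20487823486329), -4.7757720947265625)
crL (array([ 0.4936394, -0.2133988]), (148.90973510742188, 82.5433334350586), -16.593643188476562)
bL 60 (array([ 0.67393848, -0.09308912]), (69.72423400878907, 51.11205139160156), 24.564741134643555)
bL 75 (array([ 0.67426648, -0.09300019]), (69.02358856201172, 51.110948944091795), 24.676294326782227)
bL 85 (array([ 0.67441388, -0.09287354]), (68.67933502197266, 51.11202850341797), 24.567888259887695)
bS 60 (array([ 0.55891577, -0.39023453]), (52.41012420654297, 31.761854553222655), 74.6817855834961)
bS 75 (array([ 0.55887726, -0.39068704]), (51.49806442260742, 31.236483001708983), 73.41105651855469)
bS 85 (array([ 0.55887421, -0.39105106]), (50.7969612121582, 31.01319351196289), 73.3348159790039)
(array([0.48226245, 0.03082458]), (113.18253173828126, 111.07252349853516), 11.154472351074219)
(array([0.49671042, 0.2524686 ]), (57.41385116577148, 46.452047729492186), 89.32683563232422) ((139.0, 206.61764526367188), 11.99148178100586)
(array([0.4967135 , 0.25253897]), (57.5546516418457, 46.45675506591797), 89.32713317871094) ((138.64285278320312, 206.64285278320312), 12.304489135742188)
(array([ 0.46831061, -0.20284238]), (40.2056526184082, 35.76613845825195), 89.19627380371094) ((328.0, 217.0), 8.062357902526855)
(array([ 0.46951096, -0.20283891]), (40.386907958984374, 38.16519012451172), 89.21565246582031) ((327.7784118652344, 217.0795440673828), 8.273053169250488)
[93 88 89 89 71 38 36 38 36 37 36 35 36 35 38 28 36 35 38 37 36 35 38 86 98 96 93 93 92 92 92 92 93]
[ 94  94  97  98  80  28  29  42  72  97  99 102 100 101 102 103  89  19  41  38  68  97  93]
```

```bash
cat > act.py <<'E'
from h import *
H=.12
def R(phi):
    c,s=np.cos(np.radians(phi)),np.sin(np.radians(phi)); return np.array([[-s,c,0],[c,s,0],[0,0,-1.]])
def best(p,phi):
    L=[(abs(q[5]-(-5)),a) for a in(phi,phi+180) if (q:=arm.solve_ik(p,R(a))) is not None]
    return R(min(L)[1])
def over(xy,phi):
    p=[*xy,H]; M=best(p,phi); arm.move_to(p,M); return M
def pick(xy,phi,z,op):
    arm.grip(op); over(xy,phi); arm.move_l([*xy,z]); arm.grip(0); g=arm.current_width()
    arm.move_l([*xy,H],feed=.2); print("pick t",arm.current_t(),"w",g,arm.current_width(),arm.current_force())
def place(xy,phi,z,op):
    over(xy,phi); arm.move_l([*xy,.03],feed=.2); arm.move_l([*xy,z],feed=.05); f=arm.current_force(); arm.grip(op)
    arm.move_l([*xy,H],feed=.2); print("place t",arm.current_t(),f)
def cf(c,yaw,x,y=0):
    a=np.radians(yaw); return np.array(c)+x*np.array([np.cos(a),np.sin(a)])+y*np.array([-np.sin(a),np.cos(a)])
CS,YS=(.4885,.2535),-4.8
CL,YL=(.4933,-.2143),-16.6
MAT=(.482,.031)
E
python3 - <<'E'
from act import *
pick((.469,-.2028),0,.013,.06)
place(MAT,YS,.0135,.055)
p=snap("top","t1"); s=snap("scene","s1")
m=[crop(p,(140,212)),crop(p,(231,214)),crop(p,(329,208))]
cv2.imwrite("pics/m2.png",np.hstack(m))
E
```

```text
pick t 4.5333 w 0.03648163913999784 0.03625384874146881 [-0.6484539  -0.15818413 -2.03020567]
place t 7.725 [ 0.26450635  0.38410719 -0.51646716]
```

View pics/t1.png

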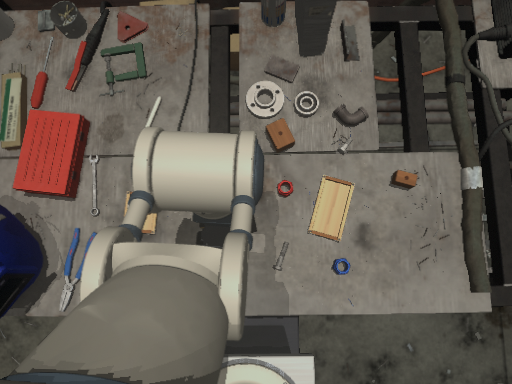

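The long crate is empty and the nut was gripped on its flats (36 mm). The arm hides the mat, so I'll go on with the tee and then step aside to look.

Run:
```python
from act import *
pick((.4967,.2525),-1,.013,.068)
place(cf(CL,YL,.0375),YL,.0135,.065)
arm.move_joints([-76.289, 28.281, 77.091, 0, 74.628, -5.472])
p=snap("top","t2"); s=snap("scene","s2")
m=[crop(p,(140,212)),crop(p,(231,214)),crop(p,(329,208))]
m+=[crop(s,(182,304)),crop(s,(247,237)),crop(s,(292,182))]
cv2.imwrite("pics/m3.png",np.vstack([np.hstack(m[:3]),np.hstack(m[3:])]));print(arm.current_t())
```

```text
pick t 11.175 w 0.04429905739038155 0.044176038188360627 [ 0.48231688 -0.13997239 -1.67869868]
place t 15.2 [1.12216567 0.86190009 0.36301926]
17.1083
```

View pics/m3.png

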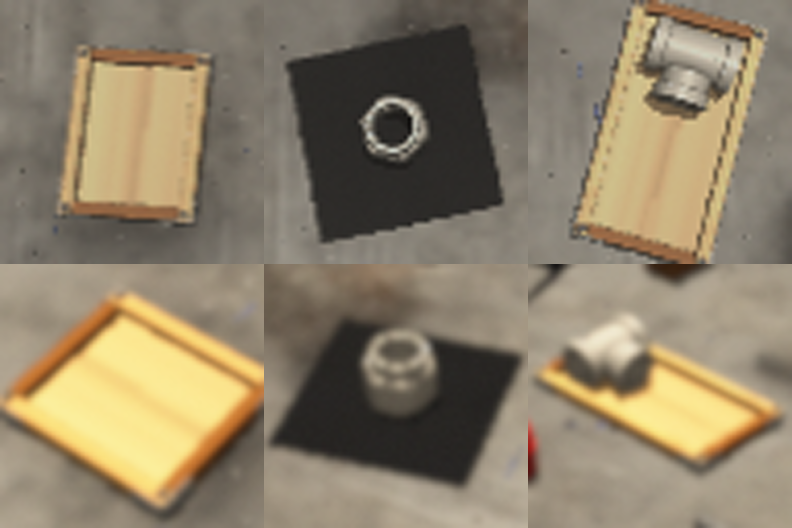

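Run:
```python
from seg import *
t=cv2.imread("pics/t2.png");s=cv2.imread("pics/s2.png"); s0=cv2.imread("pics/s0.png") if 0 else cv2.imread("pics/scene0.png");t0=cv2.imread("pics/top0.png")
hsv=cv2.cvtColor(t,cv2.COLOR_BGR2HSV)
m=cv2.inRange(hsv,(0,0,90),(180,50,255))
c=comps(m,(334,192),17); r=rect("top",c,.0195); print("tee",r)
from act import CL,YL
a=np.radians(YL); d=r[0]-CL; print("in crate",d@[np.cos(a),np.sin(a)],d@[-np.sin(a),np.cos(a)])
c=comps(cv2.inRange(hsv,(0,0,80),(180,60,255)),(231,213),12); print("nut",rect("top",c,.025))
q=[crop(s,(277,176),22,400),crop(s0,(182,300),36,400)]; q=np.hstack(q)
cv2.imwrite("pics/m4.png",q)
```

```text
tee (array([ 0.53134723, -0.22610701]), (53.620104217529295, 47.05308380126953), 71.30340576171875)
in crate 0.03983464382903801 -0.00044527337390231383
nut (array([0.48220288, 0.03018213]), (40.04373779296875, 38.49942245483398), -33.921180725097656)
```

View pics/m4.png

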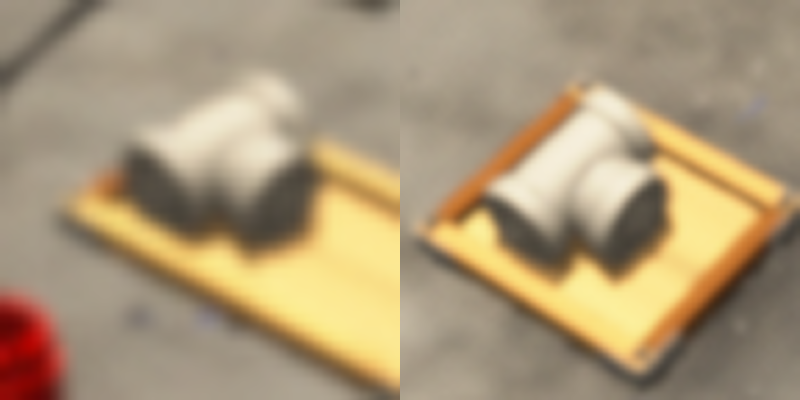

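The tee lies in the long crate at x≈+0.040 m and looks flat. The nut stands on the mat at (0.4822, 0.0302). Next I'll place the nut, then the blocks.

Run:
```python
from act import *
pick((.4822,.0303),YS,.013,.055)
place(cf(CS,YS,.0205),YS,.0135,.052)
pick((.6744,-.0929),114.6,.010,.072)
over(cf(CL,YL,-.0275),YL+90)
p=snap("scene","s3")
arm.move_joints([-76.289, 28.281, 77.091, 0, 74.628, -5.472])
p=snap("top","t3"); s=snap("scene","s4")
m=[crop(p,(140,212)),crop(p,(329,208)),crop(p,(280,134)),crop(s,(182,304)),crop(s,(292,182)),crop(s,(400,182),60)]
cv2.imwrite("pics/m5.png",np.vstack([np.hstack(m[:3]),np.hstack(m[3:])]));print(arm.current_t(),arm.current_width())
```

```text
pick t 21.9083 w 0.03605288773618217 0.036162892918604694 [-0.88791127  0.98722185 -0.63010802]
place t 25.025 [ 1.61426188 -0.23799601  0.30854455]
pick t 29.0083 w 0.049807882223960084 0.049637185626658406 [-0.39355071  0.430017   -1.06089054]
31.8333 0.0496391238046089
```

View pics/m5.png

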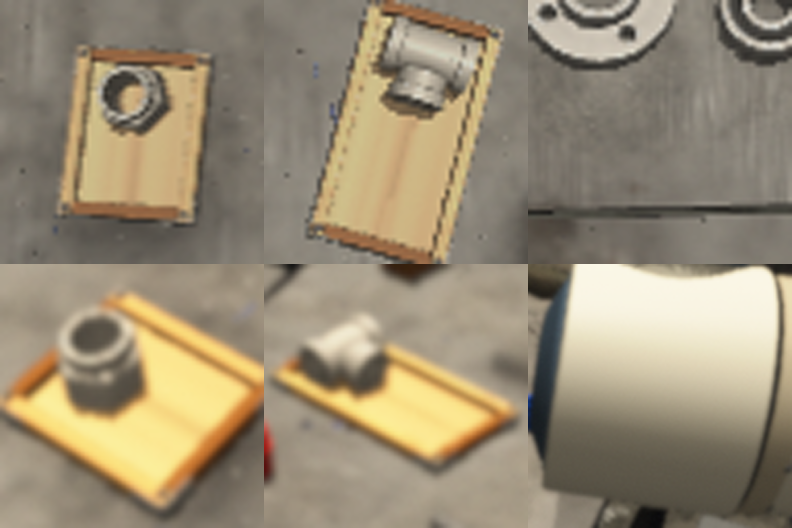

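The nut stands in the short crate near its far end, the tee lies in the long crate, and the block is held (49.6 mm). Placing both blocks.

Run:
```python
from act import *
place(cf(CL,YL,-.0255),YL+90,.0135,.062)
pick((.5589,-.3909),73.3,.010,.072)
place(cf(CS,YS,-.0215),YS+90,.0135,.060)
arm.move_joints([-76.289, 28.281, 77.091, 0, 74.628, -5.472])
p=snap("top","t5"); s=snap("scene","s5")
m=[crop(p,(140,212),24,396),crop(p,(329,208),36,396)],[crop(s,(182,298),38,396),crop(s,(290,178),34,396)]
cv2.imwrite("pics/m6.png",cv2.resize(np.vstack([np.hstack(m[0]),np.hstack(m[1])]),(600,600)));print(arm.current_t())
```

```text
place t 35.7417 [ 0.0531382  -0.4440023  -0.93553084]
pick t 39.0083 w 0.05012019855059661 0.049952497069659665 [ 0.69205456  0.64471201 -1.43994279]
place t 43.4833 [ 0.14562337  0.59750607 -0.62468767]
46.7
```

View pics/m6.png

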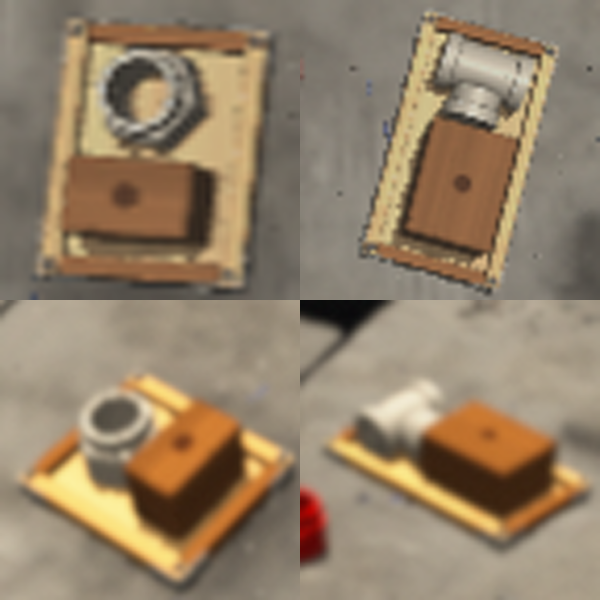

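Everything seems to stand in its crate. Now a numeric check of the positions, and of the heights from both views.

Run:
```python
from seg import *
from act import CL,YL,CS,YS
t=cv2.imread("pics/t5.png");s=cv2.imread("pics/s5.png")
ht=cv2.cvtColor(t,cv2.COLOR_BGR2HSV);hs=cv2.cvtColor(s,cv2.COLOR_BGR2HSV)
def fr(p,c,y):
    a=np.radians(y);d=p-np.array(c);return np.round(1000*np.array([d@[np.cos(a),np.sin(a)],d@[-np.sin(a),np.cos(a)]]),1)
for nm,u,v,c,y,zz in(("bL",(328,220),(0,0),CL,YL,.039),("bS",(140,221),(0,0),CS,YS,.039)):
    k=comps(cv2.inRange(ht,(3,90,75),(14,255,255)),u,26 if nm=="bL" else 13); r=rect("top",k,zz); print(nm,fr(r[0],c,y),np.round(r[1],1),r[2]-y)
k=comps(cv2.inRange(ht,(0,0,90),(180,50,255)),(334,192),17);r=rect("top",k,.0195);print("tee",fr(r[0],CL,YL),r[1])
k=comps(cv2.inRange(ht,(0,0,60),(180,60,255)),(140,206),10);r=rect("top",k,.025);print("nut",fr(r[0],CS,YS),r[1])
# heights: dark hole in block tops, triangulated
def hole(h,uv,R=7):
    m=np.zeros(h.shape[:2],np.uint8);cv2.circle(m,uv,R,1,-1);V=h[:,:,2].astype(float)
    wt=np.clip(np.median(V[m>0])*.85-V,0,None)*m; yy,xx=np.indices(m.shape);return [(wt*xx).sum()/wt.sum(),(wt*yy).sum()/wt.sum()]
for nm,a,b in(("bL",(328,219),(293,175)),("bS",(136,219),(182-38+int(183/300*76),298-38+int(141/300*76)))):
    A=hole(ht,a,5);B=hole(hs,b,5);o1,d1=ray("top",[A]);o2,d2=ray("scene",[B])
    l=np.linalg.lstsq(np.c_[d1[0],-d2[0]],o2-o1,rcond=None)[0];p1=o1+l[0]*d1[0];p2=o2+l[1]*d2[0];print(nm,A,B,p1,p2)
for n,im in(("top",t),("scene",s)):
    for c,y,L in((CL,YL,.131),(CS,YS,.084)):
        box(im,n,np.array(c),(L,.064),y,.010,(255,0,255))
cv2.imwrite("pics/m7.png",np.vstack([np.hstack([crop(t,(140,212),24,300),crop(t,(329,208),36,300)]),np.hstack([crop(s,(182,298),38,300),crop(s,(290,178),34,300)])]))
```

```text
bL [-24.3  -1.4] [69.5 51.8] -0.10861816406249858
bS [-20.3  -4.7] [47.9 30.9] 94.10665588378906
tee [39.8 -0.4] (53.620104217529295, 47.05308380126953)
nut [18.2 -3.1] (40.22008361816406, 39.719835662841795)
bL [np.float64(331.0490506329114), np.float64(215.99314345991561)] [np.float64(290.94840157038703), np.float64(178.5616937745373)] [ 0.47134828 -0.21136941  0.01766662] [ 0.49033013 -0.20320526  0.01837966]
bS [np.float64(135.55052546483427), np.float64(218.75586095392077)] [np.float64(189.65661707126077), np.float64(295.5704776820673)] [0.4688016  0.25420705 0.03547491] [0.47103134 0.2554296  0.03611486]
```

View pics/m7.png

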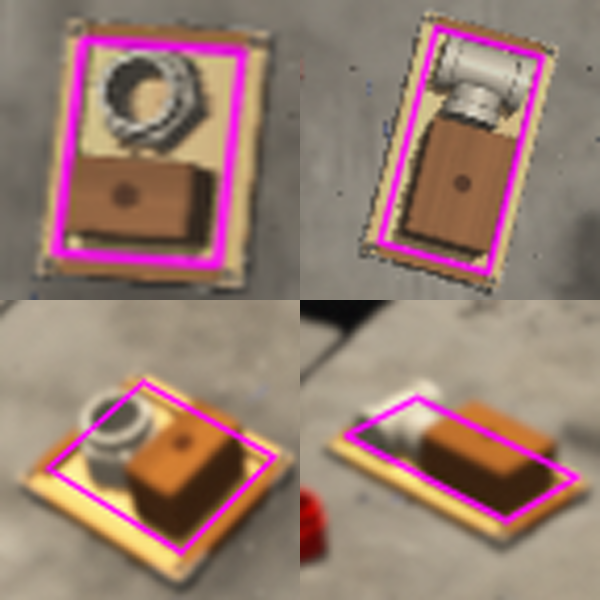

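Run:
```python
from h import *
def hole(f,uv,R=4):
    V=cv2.imread(f)[:,:,2].astype(float);m=np.zeros(V.shape,np.uint8);cv2.circle(m,uv,R,1,-1)
    wt=np.clip(np.median(V[m>0])*.85-V,0,None)*m; yy,xx=np.indices(m.shape);return [(wt*xx).sum()/wt.sum(),(wt*yy).sum()/wt.sum()]
A=hole("pics/t5.png",(332,216));B=hole("pics/s5.png",(299,175),3);o1,d1=ray("top",[A]);o2,d2=ray("scene",[B])
l=np.linalg.lstsq(np.c_[d1[0],-d2[0]],o2-o1,rcond=None)[0];print(A,B,o1+l[0]*d1[0],o2+l[1]*d2[0])
# tee: run-end ring tops, clicked in m6: top view (450,45)-(530,75) ends ; compare predicted axis-top line at z=.036
print(arm.current_force(),arm.current_ee_pos(),arm.current_t())
```

```text
[np.float64(331.58106454573266), np.float64(215.51070663811564)] [np.float64(298.3314606741573), np.float64(173.99999999999997)] [ 0.4706603  -0.20993086  0.03451475] [ 0.47237302 -0.20924236  0.03458799]
[0.14054847 0.6402069  0.03594323] [ 0.20595391 -0.59004138  0.21388018] 46.7
```

```bash
python3 -c "
from rig import arm
print(arm.sign_off(),arm.current_t())"
```

```text
the job is handed in; nothing more can be done
the job is handed in; nothing more can be done
```

I swapped the tee and the nut, using the mat for the nut meanwhile, and put the matching block into the gap in each crate. I handed the job in at about 47 s, with the arm parked clear. The sign-off gives no verdict.

Last checks, in mm in each crate's own frame:

| Piece | Crate | x | y |
|---|---|---|---|
| Tee | long | +39.8 | -0.4 |
| Long block | long | -24.3 | -1.4 |
| Nut | short | +18.2 | -3.1 |
| Short block | short | -20.3 | -4.7 |

All of these are inside the limits, and the final pictures show all four pieces upright.

What disagreed or was not fully checked:
- **Short block:** its y reading comes from a mask that was cut off at one end, so it is unreliable. The block was set down at y = 0 in my crate frame.
- **Short crate:** my estimate of its centre may be 1–2 mm off sideways, judging by the overlay.
- **Block heights:** the two views put the long block's top at about 34.5 mm and the short block's at 36 mm, where I expected 39 mm. Both err low, so neither block is perched on a wall. The first try on the long block picked the wrong spot, and I redid it.
- **Tee and nut:** I judged their height and lean only by eye and from the height they were set down at. The tee's grip closed to 44 mm instead of the expected 47 mm.
- **Tee's starting direction:** its run lay across the short crate, not along it as described.

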